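Release the ratchet stop of the jar rack and push it back

ROBOT

A 7-joint arm with a two-finger parallel gripper is mounted at the origin on a cart in front of the work surface, level with it; the furniture and walls round the work are solid. World frame = base frame: x ahead of the robot, y to its left, z up, the work surface at z = 0. Lengths are in mm, angles in rad, forces in N, time in s.
With the tool pointing down it reaches from about 400 to 850 mm from the base axis. Payload 6.9 kg.
Tool frame: the origin (TCP) lies midway between the tips of the shut fingers; the grasp point (between the pads) lies 19 mm behind it; z points along the fingers, y is the line along which they close (so a half turn about z gives the same grasp; the last joint's range is limited). The gripper opens to 85 mm and grips with 20 to 120 N. Pads are 22 mm wide; open, the fingers measure 114 mm over their backs; the gripper's body (76 mm by 85 mm) begins 54 mm behind the grasp point. The pads swing forward as they close: fully open they stand 13 mm farther back than shut.
Start: joints at [1.298, 0.507, -0.238, 1.5, 0.126, 1.149, -0.155], TCP at [231.099, -580.693, 231.275] pointing down, gripper open.
Joint ranges: [-3.08, 3.08], [-0.24, 2.05], [-1.43, 1.35], [0, 2.5], [-1.52, 4.66], [0.17, 1.96], [-2.89, 2.89]. Speed limits (rad/s): [2.39, 2.39, 3.14, 3.14, 3.14, 3.14, 3.14].

INTERFACE

Orientations are given as [roll, pitch, yaw] about the fixed x, y, z axes, in that order (R = Rz(yaw) Ry(pitch) Rx(roll)).
In Python, from cell import sensors, viewer, job gives the robot as it stands. The module is installed in compiled form; this text tells all that it offers.
- The arm moves only by the tool arm_command, never from a script. Its arguments are lists of equal length, an entry for each row: "delta_rot": the turn, a rotation vector about the tool's x, y, z each as a share of 360 degrees, from -1 to 1, a list of three; "translation": the shift along the tool's x, y, z each as a share of 30 cm, from -1 to 1, a list of three; "hand": the closure in counts, from 0 (fully open) to 255 (shut). A call has exactly 8 rows; each row is the pose to reach, as a shift and turn from the pose commanded when the call began, along the tool's axes at that moment, turning the shorter way round; what a row does not reach only later rows make up. A row lasts 1/8 s, in which the tool goes at most 62.5 mm and 10.7 degrees, less where a joint would pass 70% of its speed; a pose out of reach is approached as far as the arm can. A call with a number of a shift or a turn outside -1 to 1 is refused whole. A call with a gripper value outside its range is refused whole. The fingers move at their own pace and stop on an object; the grip force is fixed at half the most. Time passes only in rows, so rows that repeat a pose let the fingers close, or fill a call up. It gives the time, the measured TCP pose, the force, the opening and the grip force at its end, in the units of the state.
- sensors.get_obs(): the state, without advancing time (a new reading comes with each control period).
- viewer.get_image(name): name is "side" or "top" or "wrist"; returns the picture (480x640x3 uint8, red, green, blue); there is no depth.
- viewer.camera_info(name): a dict with "intrinsics" (3x3 intrinsics, pixels), "rvec" (rotation vector, rad) and "tvec" (3), from world to camera coordinates, as OpenCV has them. Camera axes: x right, y down, z forward; pixel columns grow to the right and rows downward; lengths in mm; the calibration is good to about 2 mm. A picture is of the moment at which its call begins: read the wrist's pose just before it. camera_info takes no time and is no camera call; for the wrist camera it gives the pose at the moment of the call.
- job.hand_in(): hands the job in; it is judged then, once.
The state is a dict: "time": time; "qpos": joint angles; "joint_velocities": joint speeds; "tau": joint torques, N m; "tcp_pos": TCP position; "ee_rot": TCP orientation; "force": force on the tool from outside, world axes, zero at the start; "moment": the same for the moment, N m; "opening": opening from 0.0 (shut) to 1.0 (fully open); "grip_force": force on a finger pad.
Only numpy, scipy, OpenCV 4.12 (cv2) and the standard library are available. Lean on these libraries where they do the work, as an engineer would, in place of code of your own. Each camera call takes 0.05 s, during which the arm holds its last target. There are 200 camera calls.

TASK

Make room in the jar rack for another jar: press down the steel release tab on the rack's sliding stop and, with the tab still down, push the stop back along its toothed bar, away from the two jars in the rack, until it is fully home against the block at the far end of the bar. Only press and push, do not force the ratchet, and leave the jars and the tin standing where they are. Finish with the hand clear of everything.

Things in the scene. Friction and masses are not known exactly. Their poses are not given: they have to be found in the camera images.
- jar_rack: Jar rack, screwed down: dark board 124 (x) x 347 (y) x 12 mm. Origin under the board near its middle; z up, y along the bar, +y = away from the jars. Grey end plate (82 mm high) at y -0.151; two jars beside it at x -0.028. Aluminium bar 16 mm wide along y at x 0.030, top z 0.058 plus 5 mm saw teeth, ends at a grey tail block (72 mm high) with its near face at y 0.171.
- stop (a joint): Travel of the grey sliding stop (m, grows to rack +y): starts 0 to 0.04, near the jars; 0.115 = home on the tail block. Slides with about 1 N once released; with the tab up a pawl blocks it towards +, but it still slides back towards the jars, also if a finger drags it by the tab. It is a plate facing the jars (66 mm high, 104 mm across, 10 mm thick), cheeks round the bar, and the push wall.
- release (a joint): Angle of the release tab (rad): 0 = up, pawl in the teeth; from about 0.16 the pawl is clear; 0.26 = fully down. Springs up when let go. About 2 N to start, 4 to 8 N fully down. The pawl may ride up a tooth, so it may read up to 0.14 untouched.
- release_pad (a point): Top centre of the steel release tab: ribbed plate 34 mm (across, rack x) x 20 mm (along rack y), 80 mm above the worktop when up; rides with the stop. It tips about a pivot 32 mm away towards rack +y: its middle goes down 8 mm in full (5 mm is enough), its edge next to the wall 5 to 6 mm.
- push_wall (a point): Middle of the face of the stop's grey push wall that looks to the tab and the jars (rack -y). Wall 36 mm wide, 9 mm thick, 81 to 106 mm above the worktop, face 12 mm from the tab's middle: a fingertip standing on the tab and moved to rack +y pushes this wall. The plate on the tab's other side is lower than the tab (66 mm).
- tail_block (a point): Middle of the near face of the tail block, 60 mm above the worktop, where the stop's cheeks come to rest when the stop is fully home.
- jar_end: Loose spice jar with red cap, 45 mm dia x 106 mm, standing on the board next to the end plate; origin at the centre of its underside. Stays.
- jar_next: Loose spice jar with pale cap, 44 mm dia x 109 mm, standing on the board between the other jar and the stop; origin at the centre of its underside. Stays.
- jar_waiting: Loose jar with pale cap, 44 mm dia x 109 mm, standing on the worktop on the robot's side of the rack; origin at the centre of its underside. Stays.
- tin: Loose food tin, 75 mm dia x 110 mm, standing on the worktop behind the rack; origin at the centre of its underside. Stays.
Things that resemble listed ones, but are neither listed nor needed, are in the scene too. Leave any green or turquoise look-alike of the jar_waiting alone.

How it is judged:
By the outcome, as a careful person would: the job done as asked, in the order asked, and still so for the second after the job is handed in, with the robot touching nothing.
It also fails if it takes over 38 s, if anything falls off the work surface, if the arm or the gripper's body presses on something with over 40 N, if the wrist force passes 120 N, or if a joint passes its speed limit or range.

## Working session

There is one attempt and no reset: what is moved stays moved. The work goes in short steps, Python scripts to look and compute and a tool call to move; the robot and the scene stay as the last step left them, time stands still between calls to the robot, and variables do not carry over. Pictures are saved under pics/ and viewed, at most 10 in all, crops included, and the job is handed in when it is done.

Besides the shell and the picture viewer there is one more tool, called after "Emit:" by a JSON object that holds its "op" and its "data", one argument or row to a line. arm_command: Moves the arm, as the interface text tells. Its arguments: {"type":"object","properties":{"delta_rot":{"type":"array"},"translation":{"type":"array"},"hand":{"type":"array"}},"required":["delta_rot","translation","hand"]}

```bash
mkdir -p pics
python3 - <<'E'
from cell import sensors, viewer, job
import cv2,json
print(sensors.get_obs())
for n in ("top","side"):
    cv2.imwrite(f"pics/{n}0.png",viewer.get_image(n)[:,:,::-1]); print(n,viewer.camera_info(n))
E
```

```text
{'time': 0.0, 'qpos': array([ 1.29748665,  0.50834848, -0.23749449,  1.5011411 ,  0.12567649,
        1.14885087, -0.15480311]), 'joint_velocities': array([ 0.00074762, -0.00099898, -0.00030477,  0.00057932, -0.00060103,
       -0.00068654, -0.00018355]), 'tau': array([ 1.12980972e-03, -6.20607090e+01, -2.18677171e+00, -2.49654508e+01,
        1.25834884e-02,  1.21877517e-02, -2.11086598e-05]), 'tcp_pos': array([ 230.87387569, -580.26576335,  230.41912302]), 'ee_rot': array([-3.13982936e+00,  1.93565810e-05,  3.78788706e-01]), 'force': array([ 0.6983647 ,  0.65755862, -0.13320875]), 'moment': array([-0.00282324,  0.00554041,  0.05613315]), 'grip_force': 0.0, 'opening': 0.9991284043089971}
top {'intrinsics': array([[544.54695422,   0.        , 323.70969075],
       [  0.        , 544.54695422, 236.22838458],
       [  0.        ,   0.        ,   1.        ]]), 'rvec': array([ 2.09939597, -2.14676127,  0.21820415]), 'tvec': array([ 42.78040534, 536.81426368, 939.89091743])}
side {'intrinsics': array([[496.75366263,   0.        , 313.67545116],
       [  0.        , 496.75366263, 232.90843929],
       [  0.        ,   0.        ,   1.        ]]), 'rvec': array([ 2.61033863,  0.18286127, -0.03568986]), 'tvec': array([-550.40054723,   -6.94098546,  937.15110067])}
```

View pics/top0.png

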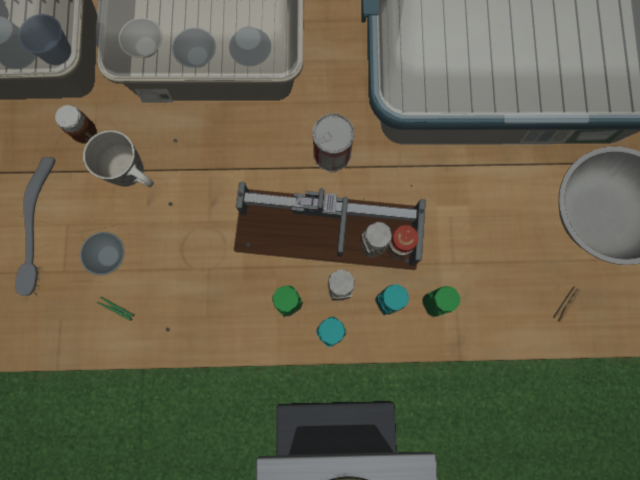

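View pics/side0.png

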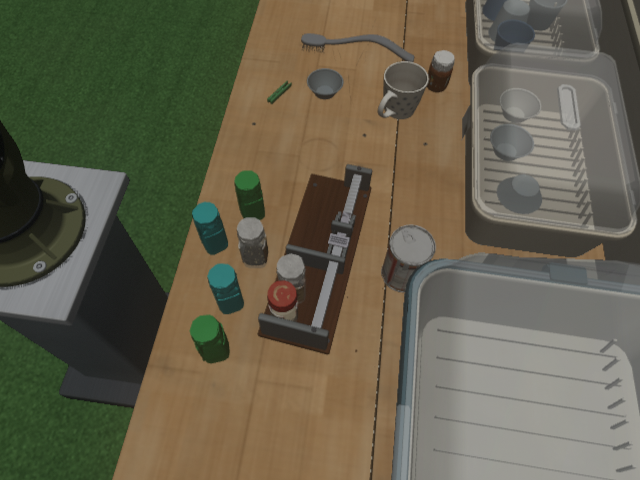

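The top view shows the rack in the middle, with the bar from (243,200) to (418,213), the stop plate at (343,225) and the tab near (329,203), with the wall to its left. The tail block is at (241,196) on the left. The two rack jars are at (377,237) with the pale cap and (404,238) with the red cap, next to the end plate at (421,230). The pale-capped waiting jar is at (341,285); the green and turquoise ones around it are look-alikes. The tin is at (333,140). I'll confirm the tab in an enlarged crop.

```bash
cat > h.py <<'E'
import numpy as np,cv2
from cell import sensors, viewer, job
def ray(n,uv,info=None):
    i=info or viewer.camera_info(n); R=cv2.Rodrigues(i["rvec"])[0]
    c=-R.T@i["tvec"]; d=R.T@np.linalg.inv(i["intrinsics"])@np.array([*uv,1.]); return c,d/np.linalg.norm(d)
def onz(n,uv,z,info=None):
    c,d=ray(n,uv,info); return c+d*(z-c[2])/d[2]
def tri(a,b):
    (c1,d1),(c2,d2)=a,b
    s=np.linalg.lstsq(np.stack([d1,-d2],1),c2-c1,rcond=None)[0]
    p,q=c1+s[0]*d1,c2+s[1]*d2; return (p+q)/2,np.linalg.norm(p-q)
E
python3 - <<'E'
import cv2,numpy as np
t=cv2.imread("pics/top0.png")[180:260,230:430]; s=cv2.imread("pics/side0.png")[160:260,290:390]
t=cv2.resize(t,(800,320),interpolation=cv2.INTER_CUBIC); s=cv2.resize(s,(270,270),interpolation=cv2.INTER_CUBIC)
o=np.zeros((595,800,3),np.uint8); o[:320]=t; o[322:592,:270]=s
s=cv2.resize(cv2.imread("pics/side0.png")[205:260,280:380],(490,270),interpolation=cv2.INTER_CUBIC); o[322:592,290:780]=s
cv2.imwrite("pics/c1.png",o)
E
```

```text
(no output)
```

View pics/c1.png

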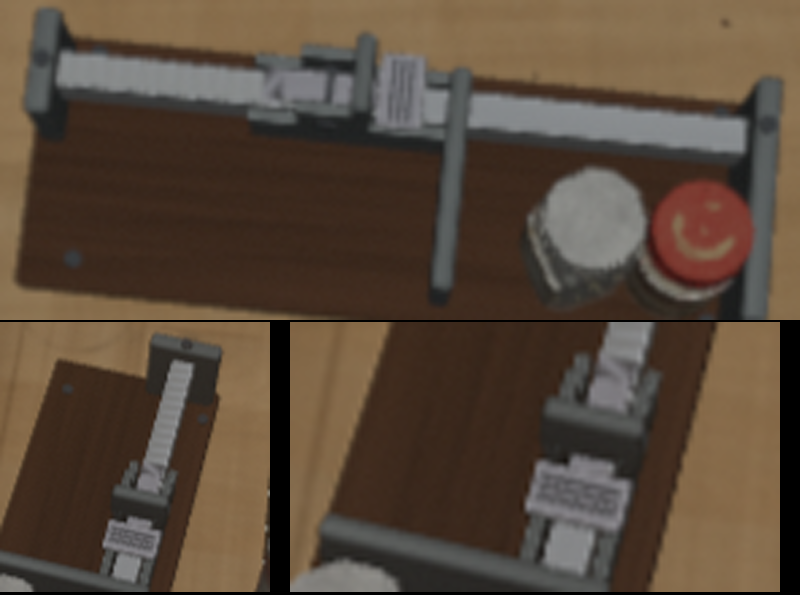

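Run:
```python
from h import *
np.set_printoptions(precision=1,suppress=True)
c=lambda u,v:((u/4)+230-.4,(v/4)+180-.4)
tab=(329.9,202.4); st=(338.8,239.6)
print("tri",tri(ray("top",tab),ray("side",st)))
print("tab z80",onz("top",tab,80),onz("side",st,80))
a,b=onz("top",c(60,70),61),onz("top",c(745,132),60); d=a-b
print("bar",a,b,np.linalg.norm(d),"yaw of rack +y from world y",np.arctan2(-d[0],d[1]))
print("wall top edge",onz("top",c(373,75),106), "tailtop near",onz("top",c(62,60),72))
print("plate top ends",onz("top",c(463,72),66),onz("top",c(443,290),66))
i=viewer.camera_info("wrist"); R=cv2.Rodrigues(i["rvec"])[0]; print("wristcam",-R.T@i["tvec"],R,i["intrinsics"][0,0])
print("tin",onz("top",(333,133),110),"jar_next",onz("top",(378,235),121),"mug etc")
```

```text
tri (array([594.9,  18.7,  77.3]), np.float64(0.9893515371358582))
tab z80 [593.8  18.6  80. ] [595.4  17.5  80. ]
bar [612. 174.  61.] [ 576.5 -138.3   60. ] 314.33829133864185 yaw of rack +y from world y -0.11336413865137508
wall top edge [594.5  31.4 106. ] tailtop near [613.7 171.6  72. ]
plate top ends [605.9 -10.1  66. ] [505.4   1.9  66. ]
wristcam [ 302.8 -553.1  373.4] [[ 0.4 -0.9 -0. ]
 [-0.9 -0.4  0.3]
 [-0.3 -0.1 -1. ]] 423.724406361018
tin [713.3  10.6 110. ] jar_next [524.2 -60.5 121. ] mug etc
```

```bash
cat >> h.py <<'E'
from scipy.spatial.transform import Rotation as Ro
def delta(p,yaw,p0=None,rpy0=None):
    "tool-axis shift share and turn share to reach p, tool down at yaw, from commanded pose"
    o=sensors.get_obs(); p0=o["tcp_pos"] if p0 is None else p0; rpy0=o["ee_rot"] if rpy0 is None else rpy0
    R0=Ro.from_euler("xyz",rpy0); R1=Ro.from_euler("xyz",[np.pi,0,yaw])
    return np.round(R0.inv().apply(np.array(p)-p0)/300,4),np.round((R0.inv()*R1).as_rotvec()/2/np.pi,4)
E
python3 - <<'E'
from h import *
p0=[231.1,-580.7,231.3];r=[np.pi,0,.3788]
print(delta([415,-277,220],.92,p0,r)); print(delta([594,15,170],1.456,[415,-277,220],[np.pi,0,.92]))
E
```

```text
(array([ 0.9439, -0.7139,  0.0377]), array([ 0.    ,  0.    , -0.0861]))
(array([ 1.1359, -0.115 ,  0.1667]), array([ 0.    ,  0.    , -0.0853]))
```

Emit:
{"op": "arm_command", "data": {
  "delta_rot": [
    [0,0,-0.011],
    [0,0,-0.022],
    [0,0,-0.033],
    [0,0,-0.044],
    [0,0,-0.055],
    [0,0,-0.066],
    [0,0,-0.077],
    [0,0,-0.086]
  ],
  "translation": [
    [0.118,-0.089,0.005],
    [0.236,-0.178,0.01],
    [0.354,-0.268,0.015],
    [0.472,-0.357,0.02],
    [0.59,-0.446,0.024],
    [0.708,-0.535,0.029],
    [0.826,-0.625,0.034],
    [0.944,-0.714,0.038]
  ],
  "hand": [255,255,255,255,255,255,255,255]
}}

```text
time: 1.1
tcp_pos: [415.4, -275.6, 219.6]
ee_rot: [-3.141, 0.0, 0.921]
force: [0.5, 0.4, 0.2]
opening: 0.006
grip_force: 0.0
```

Run:
```python
from h import *
o=sensors.get_obs();print(o["time"],o["tcp_pos"],o["ee_rot"],o["qpos"],o["opening"])
print(delta([575,-60,200],1.4,[415,-277,220],[np.pi,0,.92]))
```

```text
1.1 [ 415.37028103 -275.617489    219.64433994] [-3.14111113e+00  6.78440223e-05  9.21015026e-01] [ 0.87106522  0.34184634 -0.45805271  1.84119896  0.17714319  0.99916438
 -0.31018309] 0.005852380847624465
(array([ 0.8986, -0.0139,  0.0667]), array([-0.    ,  0.    , -0.0764]))
```

Emit:
{"op": "arm_command", "data": {
  "delta_rot": [
    [0,0,-0.011],
    [0,0,-0.022],
    [0,0,-0.033],
    [0,0,-0.044],
    [0,0,-0.055],
    [0,0,-0.066],
    [0,0,-0.076],
    [0,0,-0.076]
  ],
  "translation": [
    [0.13,-0.002,0.01],
    [0.26,-0.004,0.02],
    [0.39,-0.006,0.03],
    [0.52,-0.008,0.04],
    [0.65,-0.01,0.05],
    [0.78,-0.012,0.06],
    [0.9,-0.014,0.067],
    [0.9,-0.014,0.067]
  ],
  "hand": [255,255,255,255,255,255,255,255]
}}

```text
time: 2.1
tcp_pos: [576.3, -56.4, 199.2]
ee_rot: [-3.141, -0.002, 1.402]
force: [-0.3, 0.2, -0.2]
opening: -0.003
grip_force: 0.0
```

Run:
```python
from h import *
o=sensors.get_obs();print(o["time"],o["tcp_pos"],o["ee_rot"],o["qpos"])
i=viewer.camera_info("wrist");im=viewer.get_image("wrist");cv2.imwrite("pics/w1.png",im[:,:,::-1]);np.savez("w1.npz",**i)
print(delta([594,15,150],1.456))
```

```text
2.1 [576.31843087 -56.35755989 199.23985419] [-3.14105049e+00 -2.28579894e-03  1.40181544e+00] [ 0.43691553  0.5064406  -0.59545004  1.67029633  0.31402049  1.06230857
 -0.42369984]
(array([0.2522, 0.0192, 0.1641]), array([-0.0002, -0.0001, -0.0091]))
```

View pics/w1.png

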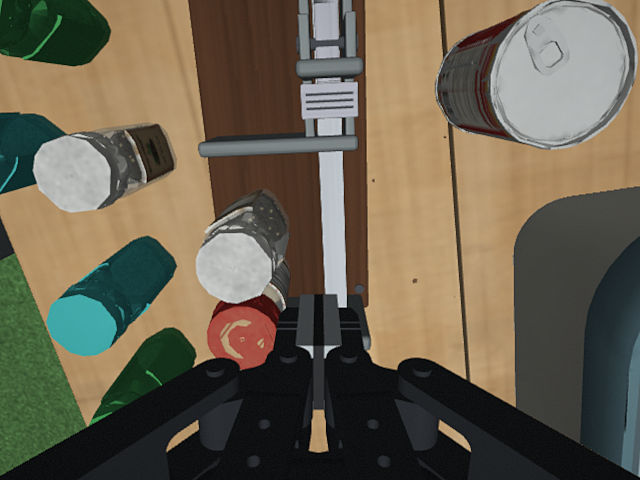

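The wrist view shows the tab clear at (330,100), with its ribs visible, the push wall behind it at (330,68), and the lower plate at (278,146). The shut fingertips are at (317,300).

Run:
```python
from h import *
np.set_printoptions(precision=1,suppress=True)
i=dict(np.load("w1.npz"))
for n,uv,z in [("tab mid",(330,100),80),("tab L",(302,101),80),("tab R",(358,99),80),("tab near edge",(330,117),80),("tab far",(330,83),80),("wall top front",(330,75),106),("plate",(200,150),66),("plate R",(357,144),66),("bar bottom",(335,300),58),("bar",(327,60),60),("tail?",(325,5),60),("tcp-ish",(317,298),199)]:
    print(n,onz("w",uv,z,i))
```

```text
tab mid [595.7  17.4  80. ]
tab L [579.3  19.7  80. ]
tab R [612.1  15.2  80. ]
tab near edge [594.2   7.9  80. ]
tab far [597.2  26.8  80. ]
wall top front [597.   29.9 106. ]
plate [508.7   1.1  66. ]
plate R [608.8 -12.1  66. ]
bar bottom [ 577.4 -122.6   58. ]
bar [598.2  41.   60. ]
tail? [601.9  71.2  60. ]
tcp-ish [576.7 -50.7 199. ]
```

Run:
```python
from h import *
# use commanded pose, not measured
p0=[575.6,-59.6,199.9]
print(delta([595.2,14.7,130],1.449)); print(delta([595.2,14.7,90],1.449))
```

```text
(array([0.2519, 0.0234, 0.2307]), array([-0.0002, -0.0001, -0.008 ]))
(array([0.2518, 0.0235, 0.3641]), array([-0.0002, -0.0001, -0.008 ]))
```

Emit:
{"op": "arm_command", "data": {
  "delta_rot": [
    [0,0,-0.004],
    [0,0,-0.008],
    [0,0,-0.008],
    [0,0,-0.008],
    [0,0,-0.008],
    [0,0,-0.008],
    [0,0,-0.008],
    [0,0,-0.008]
  ],
  "translation": [
    [0.084,0.008,0.05],
    [0.17,0.016,0.12],
    [0.252,0.0235,0.18],
    [0.252,0.0235,0.23],
    [0.252,0.0235,0.28],
    [0.252,0.0235,0.28],
    [0.252,0.0235,0.28],
    [0.252,0.0235,0.28]
  ],
  "hand": [255,255,255,255,255,255,255,255]
}}

```text
time: 3.15
tcp_pos: [595.9, 13.1, 116.5]
ee_rot: [3.14, -0.0, 1.446]
force: [0.6, 0.6, 0.4]
opening: 0.001
grip_force: 0.0
```

Run:
```python
from h import *
i=viewer.camera_info("wrist");o=sensors.get_obs();im=viewer.get_image("wrist");cv2.imwrite("pics/w2.png",im[:,:,::-1]);np.savez("w2.npz",**i)
print(o["time"],o["tcp_pos"],o["ee_rot"],o["force"])
print(delta([595.2,14.7,85],1.449))
```

```text
3.15 [595.87911758  13.09235262 116.47928132] [ 3.14040563e+00 -7.93532412e-05  1.44620229e+00] [0.63990623 0.60817699 0.36243907]
(array([ 0.0046, -0.0028,  0.1048]), array([ 0.0002, -0.    , -0.0004]))
```

View pics/w2.png

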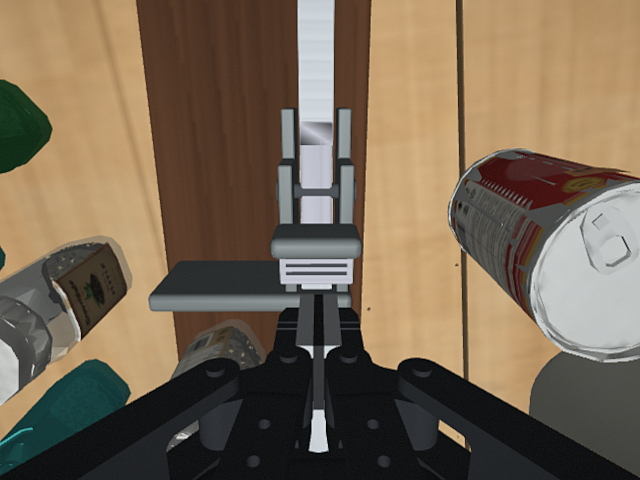

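Wall top edge is at about (316,240), the tab shows at (316,273), and the fingertip at (318,292) is centred on the tab. Next I descend to just above the tab.

Emit:
{"op": "arm_command", "data": {
  "delta_rot": [
    [0,0,0],
    [0,0,0],
    [0,0,0],
    [0,0,0],
    [0,0,0],
    [0,0,0],
    [0,0,0],
    [0,0,0]
  ],
  "translation": [
    [0.003,-0.003,0.02],
    [0.003,-0.003,0.04],
    [0.003,-0.003,0.06],
    [0.003,-0.003,0.08],
    [0.003,-0.003,0.1],
    [0.003,-0.003,0.112],
    [0.003,-0.003,0.112],
    [0.003,-0.003,0.112]
  ],
  "hand": [255,255,255,255,255,255,255,255]
}}

```text
time: 4.2
tcp_pos: [594.8, 14.6, 82.4]
ee_rot: [3.141, -0.0, 1.447]
force: [-0.5, -1.0, -0.6]
opening: 0.002
grip_force: 0.0
```

Emit:
{"op": "arm_command", "data": {
  "delta_rot": [
    [0,0,0],
    [0,0,0],
    [0,0,0],
    [0,0,0],
    [0,0,0],
    [0,0,0],
    [0,0,0],
    [0,0,0]
  ],
  "translation": [
    [0,0,0.006],
    [0,0,0.012],
    [0,0,0.018],
    [0,0,0.022],
    [0,0,0.025],
    [0,0,0.025],
    [0,0,0.025],
    [0,0,0.025]
  ],
  "hand": [255,255,255,255,255,255,255,255]
}}

```text
time: 5.2
tcp_pos: [594.8, 14.5, 74.8]
ee_rot: [3.141, -0.0, 1.447]
force: [-1.0, -0.7, 5.1]
opening: 0.0
grip_force: 2.1
```

Emit:
{"op": "arm_command", "data": {
  "delta_rot": [
    [0,0,0],
    [0,0,0],
    [0,0,0],
    [0,0,0],
    [0,0,0],
    [0,0,0],
    [0,0,0],
    [0,0,0]
  ],
  "translation": [
    [0,0,0.002],
    [0,0,0.004],
    [0,0,0.005],
    [0,0,0.005],
    [0,0,0.005],
    [0,0,0.005],
    [0,0,0.005],
    [0,0,0.005]
  ],
  "hand": [255,255,255,255,255,255,255,255]
}}

```text
time: 6.2
tcp_pos: [594.7, 14.5, 73.2]
ee_rot: [3.142, -0.0, 1.447]
force: [0.0, -1.5, 4.6]
opening: 0.002
grip_force: 2.4
```

Emit:
{"op": "arm_command", "data": {
  "delta_rot": [
    [0,0,0],
    [0,0,0],
    [0,0,0],
    [0,0,0],
    [0,0,0],
    [0,0,0],
    [0,0,0],
    [0,0,0]
  ],
  "translation": [
    [0.004,0,0],
    [0.008,0,0],
    [0.012,0,0],
    [0.016,0,0],
    [0.02,0,0],
    [0.024,0,0],
    [0.028,0,0],
    [0.032,0,0]
  ],
  "hand": [255,255,255,255,255,255,255,255]
}}

```text
time: 7.2
tcp_pos: [595.9, 24.1, 73.2]
ee_rot: [3.141, -0.0, 1.447]
force: [0.3, -1.0, 4.7]
opening: -0.007
grip_force: 2.4
```

Emit:
{"op": "arm_command", "data": {
  "delta_rot": [
    [0,0,0],
    [0,0,0],
    [0,0,0],
    [0,0,0],
    [0,0,0],
    [0,0,0],
    [0,0,0],
    [0,0,0]
  ],
  "translation": [
    [0.012,0,0],
    [0.024,0,0],
    [0.036,0,0],
    [0.048,0,0],
    [0.06,0,0],
    [0.072,0,0],
    [0.084,0,0],
    [0.096,0,0]
  ],
  "hand": [255,255,255,255,255,255,255,255]
}}

```text
time: 8.2
tcp_pos: [599.5, 52.9, 73.2]
ee_rot: [-3.142, -0.0, 1.447]
force: [0.7, -2.1, 4.7]
opening: -0.002
grip_force: 2.4
```

Run:
```python
from h import *
im=viewer.get_image("wrist")[180:420,160:480,::-1]; t=viewer.get_image("top")[180:260,230:430,::-1]
o=np.zeros((560,640,3),np.uint8); o[:300,:400]=cv2.resize(im,(400,300)); o[302:558]=cv2.resize(t,(640,256),interpolation=cv2.INTER_CUBIC)
cv2.imwrite("pics/c2.png",o)
```

```text
(no output)
```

View pics/c2.png

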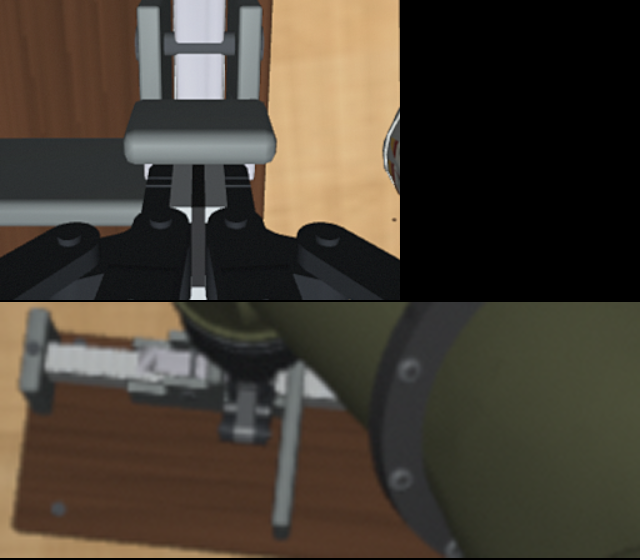

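The stop is travelling with the finger. In the crop its cheek end at (130,372) is about 43 mm from the tail block at (47,360).

Emit:
{"op": "arm_command", "data": {
  "delta_rot": [
    [0,0,0],
    [0,0,0],
    [0,0,0],
    [0,0,0],
    [0,0,0],
    [0,0,0],
    [0,0,0],
    [0,0,0]
  ],
  "translation": [
    [0.014,0,0],
    [0.028,0,0],
    [0.042,0,0],
    [0.056,0,0],
    [0.07,0,0],
    [0.084,0,0],
    [0.098,0,0],
    [0.11,0,0]
  ],
  "hand": [255,255,255,255,255,255,255,255]
}}

```text
time: 9.3
tcp_pos: [603.5, 85.7, 73.2]
ee_rot: [3.142, -0.0, 1.447]
force: [1.2, -0.8, 5.6]
opening: 0.003
grip_force: 2.4
```

Emit:
{"op": "arm_command", "data": {
  "delta_rot": [
    [0,0,0],
    [0,0,0],
    [0,0,0],
    [0,0,0],
    [0,0,0],
    [0,0,0],
    [0,0,0],
    [0,0,0]
  ],
  "translation": [
    [0.004,0,0],
    [0.008,0,0],
    [0.012,0,0],
    [0.016,0,0],
    [0.018,0,0],
    [0.02,0,0],
    [0.022,0,0],
    [0.024,0,0]
  ],
  "hand": [255,255,255,255,255,255,255,255]
}}

```text
time: 10.3
tcp_pos: [604.4, 92.5, 73.2]
ee_rot: [-3.142, -0.0, 1.447]
force: [1.1, -0.9, 5.4]
opening: 0.001
grip_force: 2.4
```

Emit:
{"op": "arm_command", "data": {
  "delta_rot": [
    [0,0,0],
    [0,0,0],
    [0,0,0],
    [0,0,0],
    [0,0,0],
    [0,0,0],
    [0,0,0],
    [0,0,0]
  ],
  "translation": [
    [0.002,0,0],
    [0.004,0,0],
    [0.006,0,0],
    [0.008,0,0],
    [0.01,0,0],
    [0.012,0,0],
    [0.014,0,0],
    [0.016,0,0]
  ],
  "hand": [255,255,255,255,255,255,255,255]
}}

```text
time: 11.3
tcp_pos: [605.0, 97.3, 73.2]
ee_rot: [-3.142, -0.0, 1.447]
force: [-0.5, -0.7, 4.8]
opening: -0.004
grip_force: 2.4
```

Emit:
{"op": "arm_command", "data": {
  "delta_rot": [
    [0,0,0],
    [0,0,0],
    [0,0,0],
    [0,0,0],
    [0,0,0],
    [0,0,0],
    [0,0,0],
    [0,0,0]
  ],
  "translation": [
    [0.002,0,0],
    [0.004,0,0],
    [0.006,0,0],
    [0.008,0,0],
    [0.01,0,0],
    [0.012,0,0],
    [0.013,0,0],
    [0.013,0,0]
  ],
  "hand": [255,255,255,255,255,255,255,255]
}}

```text
time: 12.3
tcp_pos: [605.5, 101.2, 73.2]
ee_rot: [-3.142, -0.0, 1.447]
force: [1.0, -1.3, 4.0]
opening: 0.003
grip_force: 2.4
```

Emit:
{"op": "arm_command", "data": {
  "delta_rot": [
    [0,0,0],
    [0,0,0],
    [0,0,0],
    [0,0,0],
    [0,0,0],
    [0,0,0],
    [0,0,0],
    [0,0,0]
  ],
  "translation": [
    [0.002,0,0],
    [0.004,0,0],
    [0.006,0,0],
    [0.008,0,0],
    [0.01,0,0],
    [0.011,0,0],
    [0.012,0,0],
    [0.012,0,0]
  ],
  "hand": [255,255,255,255,255,255,255,255]
}}

```text
time: 13.3
tcp_pos: [605.5, 101.8, 72.9]
ee_rot: [-3.141, 0.004, 1.445]
force: [0.0, -7.0, 4.8]
opening: -0.004
grip_force: 3.7
```

Run:
```python
from h import *
im=viewer.get_image("wrist")[150:450,160:480,::-1]; t=viewer.get_image("side")[150:270,290:410,::-1]
o=np.zeros((400,800,3),np.uint8); o[:375,:400]=cv2.resize(im,(400,375)); o[:,400:]=cv2.resize(t,(400,400),interpolation=cv2.INTER_CUBIC)
cv2.imwrite("pics/c3.png",o)
```

```text
(no output)
```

View pics/c3.png

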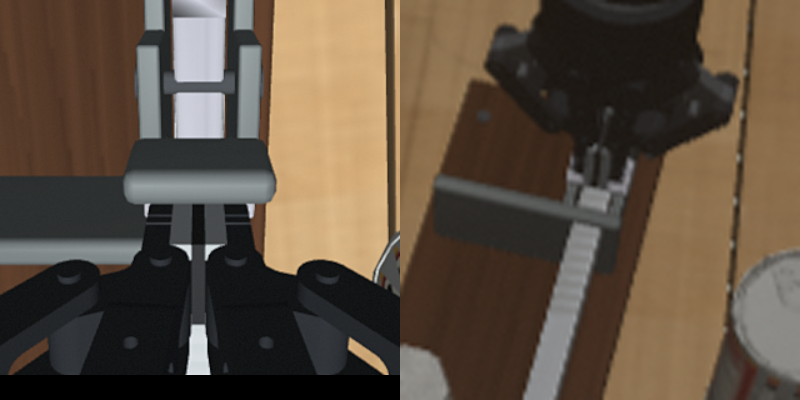

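Stop force rose to 7 N at y = 101.8, so the stop has met something. I'll check that it is the tail block.

Run:
```python
from h import *
im=viewer.get_image("wrist")[0:300,160:480,::-1]; t=viewer.get_image("top")[180:220,230:290,::-1]
o=np.zeros((400,830,3),np.uint8)[:,:800]; o[:375,:400]=cv2.resize(im,(400,375)); o[:266,402:800]=cv2.resize(t,(398,266),interpolation=cv2.INTER_CUBIC)
cv2.imwrite("pics/c4.png",o); print(sensors.get_obs()["force"])
```

```text
[-0.84952506 -6.96700846  6.45769287]
```

View pics/c4.png

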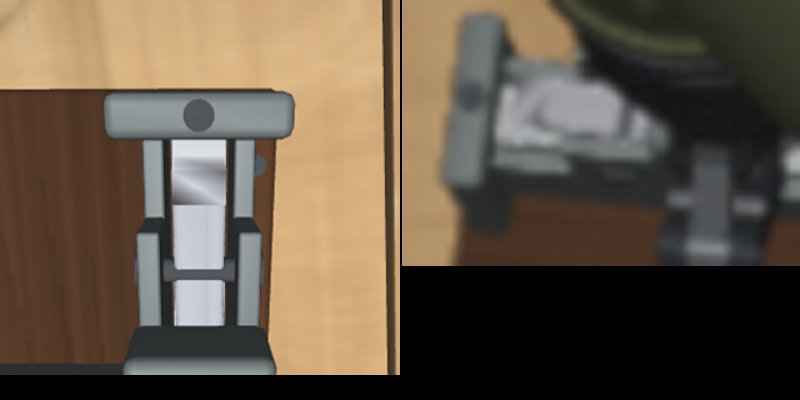

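The cheeks' ends meet the tail block's face at (198,140) in the wrist crop, and the top crop agrees, so the stop is fully home. I'll lift straight up, easing the push.

Emit:
{"op": "arm_command", "data": {
  "delta_rot": [
    [0,0,0],
    [0,0,0],
    [0,0,0],
    [0,0,0],
    [0,0,0],
    [0,0,0],
    [0,0,0],
    [0,0,0]
  ],
  "translation": [
    [-0.003,0,-0.012],
    [-0.006,0,-0.03],
    [-0.012,0,-0.05],
    [-0.018,0,-0.08],
    [-0.018,0,-0.14],
    [-0.018,0,-0.22],
    [-0.018,0,-0.3],
    [-0.018,0,-0.4]
  ],
  "hand": [255,255,255,255,255,255,255,255]
}}

```text
time: 14.5
tcp_pos: [605.0, 99.5, 194.9]
ee_rot: [-3.141, -0.0, 1.447]
force: [0.3, -0.1, 0.7]
opening: -0.003
grip_force: 0.0
```

Emit:
{"op": "arm_command", "data": {
  "delta_rot": [
    [0,0,0],
    [0,0,0],
    [0,0,0],
    [0,0,0],
    [0,0,0],
    [0,0,0],
    [0,0,0],
    [0,0,0]
  ],
  "translation": [
    [-0.1,0,-0.1],
    [-0.2,0,-0.15],
    [-0.35,0,-0.2],
    [-0.5,0,-0.2],
    [-0.65,0,-0.2],
    [-0.8,0,-0.2],
    [-0.9,0,-0.2],
    [-0.9,0,-0.2]
  ],
  "hand": [255,255,255,255,255,255,255,255]
}}

```text
time: 15.5
tcp_pos: [571.2, -171.8, 253.9]
ee_rot: [3.141, 0.001, 1.442]
force: [0.4, 0.2, -0.1]
opening: 0.001
grip_force: 0.0
```

Run:
```python
from h import *
t=viewer.get_image("top")[120:320,220:440,::-1]
cv2.imwrite("pics/end.png",cv2.resize(t,(660,600),interpolation=cv2.INTER_CUBIC)); o=sensors.get_obs(); print(o["time"],o["force"],o["tcp_pos"])
```

```text
15.55 [-0.10828722  1.15344669  0.54085334] [ 571.69745716 -169.38130568  253.98382907]
```

View pics/end.png

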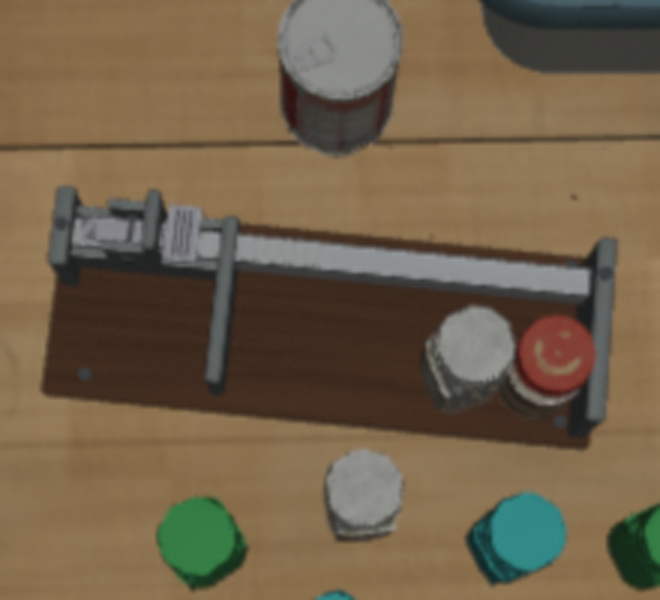

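The picture shows the stop home against the tail block at (75,235), and the jars and tin standing where they were. The hand is clear of everything.

```bash
python3 -c "
from cell import job
print(job.hand_in())"
```

```text
the job is handed in; nothing more can be done
None
```

The stop was pushed fully home against the tail block with its tab held down, the jars and tin are standing where they were, the hand is clear, and the job was handed in at about 15.6 s.

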